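# Pack the sample bottles into the shaker pot

### The arm

A 6-joint arm with a two-finger parallel gripper is mounted at the origin on a cart in front of the work surface, level with it; the furniture and walls round the work are solid. World frame = base frame: x ahead of the robot, y to its left, z up, the work surface at z = 0. Lengths are in m, angles in rad, forces in N, time in s.
With the tool pointing down it reaches from about 0.35 to 0.85 m from the base axis. Payload 8.1 kg.
Tool frame: the origin (TCP) lies on the centre line of the jaws, within the pads' length; the fingertips stand 8 mm ahead of it and the grasp point (between the pads) lies 11 mm behind it; z points along the fingers, y is the line along which they close (so a half turn about z gives the same grasp; the last joint's range is limited). The gripper opens to 85 mm and grips with 20 to 120 N. Pads are 22 mm wide; open, the fingers measure 114 mm over their backs; the gripper's body (76 mm by 85 mm) begins 54 mm behind the grasp point. The pads swing forward as they close: fully open they stand 13 mm farther back than shut.
Start: joints at [-1.32, 0.13, 1.488, -0, 1.523, -0.085], TCP at [0.198, -0.566, 0.239] pointing down, gripper open.
Joint ranges: [-2.96, 2.96], [-0.89, 2.26], [0.02, 2.5], [-1.34, 4.48], [0, 2.73], [-2.66, 2.66]. Speed limits (rad/s): [2.39, 2.39, 2.79, 3.14, 3.14, 3.14].

### API

Orientations are given as a rotation vector (axis times angle).
In Python, from cell import ctrl, eyes gives the robot as it stands. The module is installed in compiled form; this text tells all that it offers.
- The arm moves only by the shell command python3 -m creep 'ROWS' [FORCE]. ROWS is JSON, a list of rows, each a list of 3 entries, a list of its own where there are three numbers: the opening, from -1 (shut) to 1 (fully open), then the shift along the tool's x, y, z in m, then the turn, a rotation vector about the tool's x, y, z in degrees. In form: [[jaw, [dx, dy, dz], [ax, ay, az]], ...]. A call has 1 to 12 rows; each row shifts and turns the commanded pose from where the row before left it, along the tool's axes as they then stand; what a row does not reach is not made up. A row lasts 1/8 s, in which the tool goes at most 62.5 mm and 10.7 degrees, less where a joint would pass 70% of its speed; a pose out of reach is approached as far as the arm can. A call is refused whole if a number of a shift passes 0.0625 or a number of a turn 10.7, either way. A call with a gripper value outside its range is refused whole. The fingers move at their own pace and stop on an object; FORCE is the grip in N (left out, the last holds). Time passes only in rows, so rows that do not move let the fingers close. It gives the time, the measured TCP pose, the force, the opening and the grip force at its end, in the units of the state.
- ctrl.get_state(): the state, without advancing time (a new reading comes with each control period).
- eyes.read_camera(name): name is "scene" or "top" or "wrist"; returns the picture (480x640x3 uint8, red, green, blue); there is no depth.
- eyes.camera_params(name): a dict with "fx", "fy", "cx", "cy" (pixels), "k1" (the pictures are not rectified: a ray, as slopes to the right and down, at radius r is drawn at 1 + k1 r^2 times it, then the intrinsics apply), "view" (4x4, takes a point from world to camera coordinates). Camera axes: x right, y up, looking along -z (the intrinsics and any distortion apply to the point x, -y, -z); pixel columns grow to the right and rows downward; lengths in m; the calibration is good to about 2 mm. A picture is of the moment at which its call begins: read the wrist's pose just before it. camera_params takes no time and is no camera call; for the wrist camera it gives the pose at the moment of the call.
- ctrl.close_job(): hands the job in; it is judged then, once.
The state is a dict: "time": time; "q": joint angles; "qvel": joint speeds; "joint_torque": joint torques, N m; "tcp_pos": TCP position; "tool_rot": TCP orientation; "ft_force": force on the tool from outside, world axes, zero at the start; "wrist_torque": the same for the moment, N m; "grip_width": opening from 0.0 (shut) to 1.0 (fully open); "grip_force": force on a finger pad.
Only numpy, scipy, OpenCV 4.12 (cv2) and the standard library are available. Lean on these libraries where they do the work, as an engineer would, in place of code of your own. Each camera call takes 0.05 s, during which the arm holds its last target. There are 200 camera calls.

### The job

Load the bottle shaker: swing its red hold-down arm well clear of the round pot, then stand every sample bottle from the desk upright on the pot's floor, packed in the hexagon pattern: one in the middle and the others round it. Set the bottles down gently, do not drop them in. When all are in, swing the arm back over the pot as far as its stop and let go; leave the mug alone.

Things in the scene. Friction and masses are not known exactly. Their poses are not given: they have to be found in the camera images.
- shaker: Bottle shaker, fixed to the desk: a white base plate 160 (x) by 300 (y) by 18 mm, on it an open round aluminium pot, outer diameter 142, inner 134 mm, rim 56 mm above the desk. Origin on the desk under the pot's centre. A steel post, 22 mm thick, 133 mm high, stands 150 mm from the pot's centre towards the shaker's own +y and carries the red arm.
- pot_floor (a point): Centre of the pot's inner floor (black rubber mat), 22 mm above the desk, 34 mm below the rim. It holds seven bottles, one in the middle and six round it with their centres 40 to 47 mm from the pot's centre.
- holddown (a joint): Hinge (upright axis, on the post) of the red hold-down arm, rad: 0 = at its stop, pad over the pot's centre; grows to 1.9 as the arm swings to the shaker's own -x side (clockwise from above), well clear from 1.3. Stays where left; moves with about 1 N at the handle. Arm 20 mm wide, 133 to 143 mm above the desk; the pad's underside is 127 mm up, 15 mm over bottle tops in the pot.
- handle (a point): Middle of the gripping part of the arm's handle, a black upright pin 15 mm in diameter that stands on the arm's end, its top 187 mm above the desk, with 40 mm of it free above the arm; this point is 168 mm above the desk and 150 mm from the hinge axis. It can turn between the fingers.
- hinge (a point): A point on the arm's hinge axis, 168 mm above the desk (level with the handle point).
- mug_desk: White mug, 78 x 110 x 97 mm, standing loose between the robot and the bottles; origin at the centre of its underside. Not to be disturbed.
- bottle1: Sample bottle, one of five to seven alike (None if absent): amber body 40 mm in diameter, 36 mm high, sloping shoulder to 46 mm, then a slim white cap 13 mm in diameter up to 90 mm; 90 g, heavy base. Origin at its centre, 45 mm above its underside, own z up. Take it by the cap, about 75 mm above the underside, so the fingers stay above the bodies of its neighbours, whose caps are 40 mm away in the pot.
- bottle2: Sample bottle, one of five to seven alike (None if absent): amber body 40 mm in diameter, 36 mm high, sloping shoulder to 46 mm, then a slim white cap 13 mm in diameter up to 90 mm; 90 g, heavy base. Origin at its centre, 45 mm above its underside, own z up. Take it by the cap, about 75 mm above the underside, so the fingers stay above the bodies of its neighbours, whose caps are 40 mm away in the pot.
- bottle3: Sample bottle, one of five to seven alike (None if absent): amber body 40 mm in diameter, 36 mm high, sloping shoulder to 46 mm, then a slim white cap 13 mm in diameter up to 90 mm; 90 g, heavy base. Origin at its centre, 45 mm above its underside, own z up. Take it by the cap, about 75 mm above the underside, so the fingers stay above the bodies of its neighbours, whose caps are 40 mm away in the pot.
- bottle4: Sample bottle, one of five to seven alike (None if absent): amber body 40 mm in diameter, 36 mm high, sloping shoulder to 46 mm, then a slim white cap 13 mm in diameter up to 90 mm; 90 g, heavy base. Origin at its centre, 45 mm above its underside, own z up. Take it by the cap, about 75 mm above the underside, so the fingers stay above the bodies of its neighbours, whose caps are 40 mm away in the pot.
- bottle5: Sample bottle, one of five to seven alike (None if absent): amber body 40 mm in diameter, 36 mm high, sloping shoulder to 46 mm, then a slim white cap 13 mm in diameter up to 90 mm; 90 g, heavy base. Origin at its centre, 45 mm above its underside, own z up. Take it by the cap, about 75 mm above the underside, so the fingers stay above the bodies of its neighbours, whose caps are 40 mm away in the pot.
- bottle6: Sample bottle, one of five to seven alike (None if absent): amber body 40 mm in diameter, 36 mm high, sloping shoulder to 46 mm, then a slim white cap 13 mm in diameter up to 90 mm; 90 g, heavy base. Origin at its centre, 45 mm above its underside, own z up. Take it by the cap, about 75 mm above the underside, so the fingers stay above the bodies of its neighbours, whose caps are 40 mm away in the pot.
- bottle7: Sample bottle, one of five to seven alike (None if absent): amber body 40 mm in diameter, 36 mm high, sloping shoulder to 46 mm, then a slim white cap 13 mm in diameter up to 90 mm; 90 g, heavy base. Origin at its centre, 45 mm above its underside, own z up. Take it by the cap, about 75 mm above the underside, so the fingers stay above the bodies of its neighbours, whose caps are 40 mm away in the pot.
Mind the look-alikes: they are no part of the job. What is shaped like the bottle3 but green or purple is not meant.

How it is judged:
On the way, in this order (a step that is already met when the one before it is completed fails the run):
1. the arm is swung well clear of the pot (1.2 rad or more) (value of joint holddown above 1.2 rad), for 0.2 s.
2. with the arm still clear, every bottle stands on the pot's floor, one in the middle and the others round it (horizontal distance between each of bottle1, bottle2, bottle3, bottle4, bottle5, bottle6, bottle7 and pot_floor below 0.05 m and z of bottle1 in the frame of pot_floor between 0.04 and 0.05 m and angle between each of bottle1, bottle2, bottle3, bottle4, bottle5, bottle6, bottle7's own z axis and vertical below 0.12 rad and z of bottle2 in the frame of pot_floor between 0.04 and 0.05 m and z of bottle3 in the frame of pot_floor between 0.04 and 0.05 m and z of bottle4 in the frame of pot_floor between 0.04 and 0.05 m and z of bottle5 in the frame of pot_floor between 0.04 and 0.05 m and z of bottle6 in the frame of pot_floor between 0.04 and 0.05 m and z of bottle7 in the frame of pot_floor between 0.04 and 0.05 m and horizontal distance between any of bottle1, bottle2, bottle3, bottle4, bottle5, bottle6, bottle7 and pot_floor below 0.015 m and value of joint holddown above 0.9 rad), for 0.2 s.
3. the arm is swung back over the pot, to its stop (value of joint holddown below 0.08 rad), for 0.2 s.
At the end, for the whole second after the job is handed in: Every bottle that is there stands upright (within 0.12 rad) on the pot's floor (within 5 mm of height) inside the pot, one of them within 15 mm of the pot's centre and the others round it, all at rest, and the arm is back over the pot within 0.08 rad of its stop (horizontal distance between each of bottle1, bottle2, bottle3, bottle4, bottle5, bottle6, bottle7 and pot_floor below 0.05 m and z of bottle1 in the frame of pot_floor between 0.04 and 0.05 m and angle between each of bottle1, bottle2, bottle3, bottle4, bottle5, bottle6, bottle7's own z axis and vertical below 0.12 rad and z of bottle2 in the frame of pot_floor between 0.04 and 0.05 m and z of bottle3 in the frame of pot_floor between 0.04 and 0.05 m and z of bottle4 in the frame of pot_floor between 0.04 and 0.05 m and z of bottle5 in the frame of pot_floor between 0.04 and 0.05 m and z of bottle6 in the frame of pot_floor between 0.04 and 0.05 m and z of bottle7 in the frame of pot_floor between 0.04 and 0.05 m and horizontal distance between any of bottle1, bottle2, bottle3, bottle4, bottle5, bottle6, bottle7 and pot_floor below 0.015 m and linear speed of each of bottle1, bottle2, bottle3, bottle4, bottle5, bottle6, bottle7 below 0.03 m/s and value of joint holddown below 0.08 rad); the robot touches nothing.
It fails at once if a bottle is dropped into the pot (falls freely from more than about 25 mm) ((horizontal distance between bottle1 and pot_floor below 0.06 m and z of bottle1 in the frame of pot_floor above 0.057 m and linear speed of bottle1 above 0.5 m/s and contact force between the fingers and bottle1 below 0.05 N) or (horizontal distance between bottle2 and pot_floor below 0.06 m and z of bottle2 in the frame of pot_floor above 0.057 m and linear speed of bottle2 above 0.5 m/s and contact force between the fingers and bottle2 below 0.05 N) or (horizontal distance between bottle3 and pot_floor below 0.06 m and z of bottle3 in the frame of pot_floor above 0.057 m and linear speed of bottle3 above 0.5 m/s and contact force between the fingers and bottle3 below 0.05 N) or (horizontal distance between bottle4 and pot_floor below 0.06 m and z of bottle4 in the frame of pot_floor above 0.057 m and linear speed of bottle4 above 0.5 m/s and contact force between the fingers and bottle4 below 0.05 N) or (horizontal distance between bottle5 and pot_floor below 0.06 m and z of bottle5 in the frame of pot_floor above 0.057 m and linear speed of bottle5 above 0.5 m/s and contact force between the fingers and bottle5 below 0.05 N) or (horizontal distance between bottle6 and pot_floor below 0.06 m and z of bottle6 in the frame of pot_floor above 0.057 m and linear speed of bottle6 above 0.5 m/s and contact force between the fingers and bottle6 below 0.05 N) or (horizontal distance between bottle7 and pot_floor below 0.06 m and z of bottle7 in the frame of pot_floor above 0.057 m and linear speed of bottle7 above 0.5 m/s and contact force between the fingers and bottle7 below 0.05 N)).
It fails at once if the mug is pushed aside by more than 30 mm (distance of mug_desk from where it was at the start of the episode above 0.03 m).
Of bottle1, bottle2, bottle3, bottle4, bottle5, bottle6, bottle7 only 5 to 7 are there at a start; the rules pass over those that are not, and their reading is None.
At some moment in a run one of bottle1, bottle2, bottle3, bottle4, bottle5, bottle6, bottle7 may be knocked a few centimetres aside while the robot is not near it.
It also fails if it takes over 210 s, if anything falls off the work surface, if the arm or the gripper's body presses on something with over 40 N, if the wrist force passes 120 N, or if a joint passes its speed limit or range.

## Working session

There is one attempt and no reset: what is moved stays moved. The work goes in short steps, Python scripts to look and compute and a shell command to move; the robot and the scene stay as the last step left them, time stands still between calls to the robot, and variables do not carry over. Pictures are saved under pics/ and viewed, at most 14 in all, crops included, and the job is handed in when it is done.

```bash
mkdir -p pics; python3 - <<'E'
from cell import ctrl, eyes
import cv2, numpy as np
s=ctrl.get_state(); print({k:np.round(v,3).tolist() for k,v in s.items()})
for n in("top","scene"):
    cv2.imwrite(f"pics/{n}0.png",eyes.read_camera(n)[:,:,::-1])
    p=eyes.camera_params(n); print(n,{k:np.round(v,3).tolist() for k,v in p.items()})
E
```

```text
{'time': 0.0, 'q': [-1.32, 0.131, 1.489, -0.0, 1.523, -0.085], 'qvel': [-0.001, -0.0, 0.002, -0.001, 0.001, -0.0], 'joint_torque': [-0.003, -56.941, -50.056, -0.0, 0.014, -0.0], 'tcp_pos': [0.198, -0.566, 0.238], 'tool_rot': [-3.096, -0.525, 0.0], 'ft_force': [-0.655, -0.485, -0.547], 'wrist_torque': [-0.008, -0.024, 0.021], 'grip_force': 0.0, 'grip_width': 1.001}
top {'fx': 581.97, 'fy': 581.97, 'cx': 310.781, 'cy': 241.139, 'k1': -0.15, 'view': [[-0.01, -1.0, 0.015, -0.043], [0.999, -0.009, 0.049, -0.493], [-0.049, 0.015, 0.999, -1.532], [0.0, 0.0, 0.0, 1.0]]}
scene {'fx': 622.282, 'fy': 622.282, 'cx': 317.331, 'cy': 246.031, 'k1': -0.09, 'view': [[0.635, -0.773, -0.006, -0.338], [0.469, 0.379, 0.797, -0.32], [-0.614, -0.509, 0.604, -1.039], [0.0, 0.0, 0.0, 1.0]]}
```

View pics/top0.png

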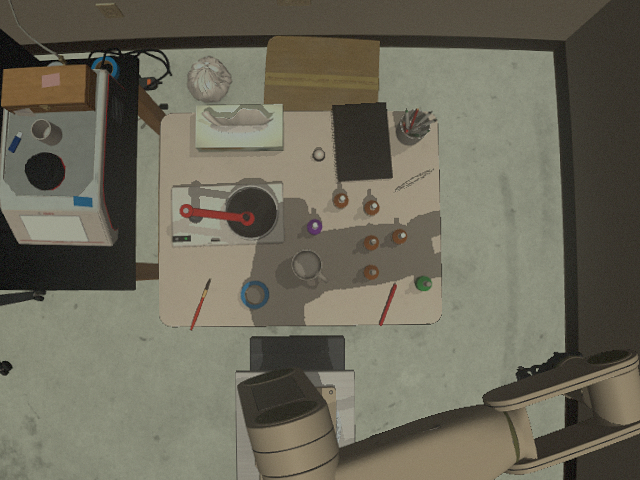

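View pics/scene0.png

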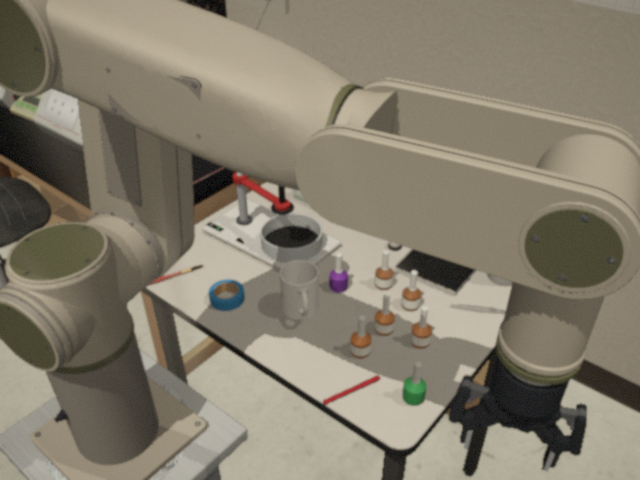

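The top view shows five amber bottles, at px (340,199), (371,207), (398,237), (371,241) and (371,272). Things that could be mistaken for them are purple (314,226), green (423,283) and a small white/grey item (318,154). By the description I choose the amber ones. The red arm runs from the hinge at (186,211) to the handle/pad at (248,218), the pot is at about (251,211) and the mug at (306,265).

```bash
cat > h.py <<'E'
from cell import ctrl, eyes
import cv2, numpy as np
from scipy.spatial.transform import Rotation as Ro
def grab(n):
    p=eyes.camera_params(n); return eyes.read_camera(n),p
def cast(p,u,v,z):
    d=np.array([(u-p["cx"])/p["fx"],(v-p["cy"])/p["fy"]]); s=d.copy()
    for _ in range(20): s=d/(1+p["k1"]*(s@s))
    V=np.array(p["view"]); R=V[:3,:3]; c=-R.T@V[:3,3]; r=R.T@np.array([s[0],-s[1],-1])
    return (c+r*(z-c[2])/r[2])
def proj(p,X):
    V=np.array(p["view"]); q=V[:3,:3]@X+V[:3,3]; s=np.array([q[0],-q[1]])/-q[2]
    s=s*(1+p["k1"]*(s@s)); return s[0]*p["fx"]+p["cx"],s[1]*p["fy"]+p["cy"]
def blobs(m,amin):
    n,l,st,c=cv2.connectedComponentsWithStats(m.astype(np.uint8))
    return [(c[i],st[i],l==i) for i in range(1,n) if st[i][4]>=amin]
def hsv(im): return cv2.cvtColor(im,cv2.COLOR_RGB2HSV)
def need(X,yaw=None):
    "tool shift (m) from the present pose to TCP position X, and z turn in deg to bring tool x to world yaw (deg)"
    s=ctrl.get_state(); R=Ro.from_rotvec(s["tool_rot"]).as_matrix()
    print("tcp",np.round(s["tcp_pos"],4),"x-yaw",round(np.degrees(np.arctan2(R[1,0],R[0,0])),1),"tool z",np.round(R[:,2],3),
      "shift mm",np.round(1e3*R.T@(np.array(X)-s["tcp_pos"]),1),"t",round(s["time"],2),"grip",round(s["grip_width"],3),round(s["grip_force"],1))
E
python3 - <<'E'
from h import *
im,p=grab("top"); H=hsv(im)
m=(H[...,0]>=5)&(H[...,0]<=16)&(H[...,1]>120)&(H[...,2]>50); m[300:]=0
for c,st,l in blobs(m,25): print("amber",c.round(1),st,np.round(cast(p,*c,.03),3))
m=((H[...,0]<=4)|(H[...,0]>=175))&(H[...,1]>150)&(H[...,2]>90)
for c,st,l in blobs(m,60): print("red",c.round(1),st,np.round(cast(p,*c,.143),3))
for n,u,v,z in(("hinge",186,211,.143),("pad",249,218,.143),("rimL",226,211,.056),("rimR",279,211,.056),("rimT",251,186,.056),("rimB",251,239,.056),("purple",314,226,.04),("green",423,283,.04),("mug",306,265,.097),("pl",173,215,.018),("pr",284,215,.018)): print(n,np.round(cast(p,u,v,z),3))
im,p=grab("wrist"); cv2.imwrite("pics/w0.png",im[:,:,::-1]); print(np.round(p["view"],3),p["fx"],p["k1"])
t,_=grab("top"); cv2.imwrite("pics/crop1.png",cv2.resize(t[145:305,165:445],None,fx=2.8,fy=2.8,interpolation=cv2.INTER_CUBIC)[:,:,::-1])
E
```

```text
amber [60.  67.8] [51 65 19  8 34] [0.979 0.643 0.03 ]
amber [78.6 91.9] [ 58  65  36  46 385] [0.907 0.585 0.03 ]
amber [29.4 88.4] [ 17  67  25  43 226] [0.924 0.73  0.03 ]
amber [38.2 71.1] [35 67  8 12 34] [0.973 0.707 0.03 ]
amber [66.6 75.6] [60 67 14 16 57] [0.955 0.622 0.03 ]
amber [18.5 72.1] [15 68  7 11 25] [0.973 0.767 0.03 ]
amber [12.7 80.4] [ 7 73 11 12 30] [0.95  0.783 0.03 ]
amber [44.9 94.8] [41 87 10 14 44] [0.903 0.683 0.03 ]
amber [55.2 91.7] [48 86 15 14 45] [0.911 0.653 0.03 ]
amber [35.8 94.4] [31 91 10  7 26] [0.905 0.71  0.03 ]
amber [  9.2 102. ] [  1  92  22  20 112] [0.887 0.789 0.03 ]
amber [ 54.  108.4] [ 42 103  20   9  42] [0.863 0.654 0.03 ]
amber [340.3 201. ] [334 194  14  14 105] [ 0.597 -0.126  0.03 ]
amber [370.8 208. ] [365 201  14  14 106] [ 0.578 -0.207  0.03 ]
amber [398.5 236.6] [392 229  15  15 113] [ 0.502 -0.279  0.03 ]
amber [370.4 242.6] [364 236  15  14 119] [ 0.486 -0.204  0.03 ]
amber [370.5 272. ] [364 265  15  15 119] [ 0.409 -0.203  0.03 ]
red [216.6 214.6] [180 204  74  22 515] [0.553 0.183 0.143]
red [387.9 303.9] [380 285  16  41  83] [ 0.332 -0.232  0.143]
hinge [0.563 0.259 0.143]
pad [0.544 0.104 0.143]
rimL [0.571 0.172 0.056]
rimR [0.569 0.035 0.056]
rimT [0.635 0.107 0.056]
rimB [0.497 0.107 0.056]
purple [ 0.531 -0.056  0.04 ]
green [ 0.379 -0.34   0.04 ]
mug [ 0.429 -0.034  0.097]
pl [0.565 0.319 0.018]
pr [0.562 0.023 0.018]
[[ 0.329 -0.944 -0.001 -0.599]
 [ 0.908  0.317 -0.275  0.035]
 [ 0.26   0.089  0.961 -0.378]
 [ 0.     0.     0.     1.   ]] 401.1931356058292 0.028946951362328416
```

View pics/crop1.png

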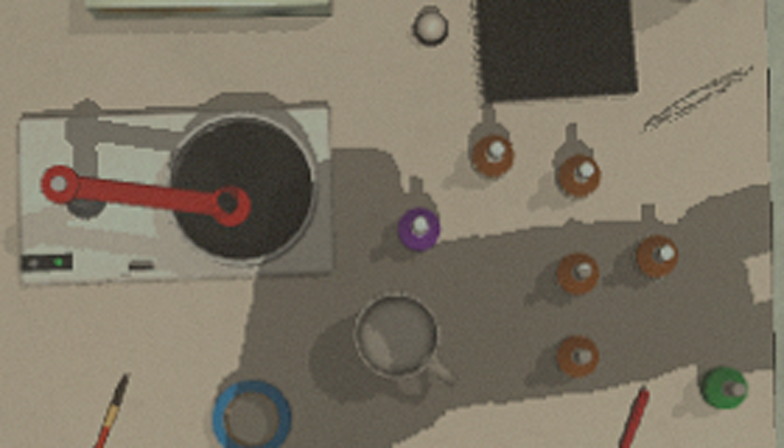

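The crop confirms five amber bottles with white caps, plus purple and green decoys. The arm, from (186,211) to the pin at (247,218), sits about 0.15 rad off its stop. I'll square the tool up and travel to the shaker for a wrist look.

```bash
python3 -m creep '[[1,[0,0,-0.05],[0,0,9.6]],[1,[0,0,-0.05],[0,0,9.6]],[1,[0.02,-0.045,0],[0,0,0]],[1,[0.02,-0.045,0],[0,0,0]],[1,[0.02,-0.045,0],[0,0,0]],[1,[0.02,-0.045,0],[0,0,0]],[1,[0.02,-0.045,0],[0,0,0]],[1,[0.02,-0.045,0],[0,0,0]],[1,[0.02,-0.045,0],[0,0,0]],[1,[0.02,-0.045,0],[0,0,0]]]' 40
python3 -m creep '[[0.3,[0.02,-0.045,0],[0,0,0]],[0.3,[0.02,-0.045,0],[0,0,0]],[0.3,[0.02,-0.045,0],[0,0,0]],[0.3,[0.02,-0.045,0],[0,0,0]],[0.3,[0.02,-0.045,0],[0,0,0]],[0.3,[0.02,-0.045,0],[0,0,0]],[0.3,[0.02,-0.045,0],[0,0,0]],[0.3,[0,0,0],[0,0,0]],[0.3,[0,0,0],[0,0,0]]]'
python3 - <<'E'
from h import *
need([.55,.105,.168])
im,p=grab("wrist"); cv2.imwrite("pics/w1.png",im[:,:,::-1])
E
```

```text
time: 1.5
tcp_pos: [0.3578, -0.2049, 0.3394]
tool_rot: [3.141, 0.001, 0.001]
ft_force: [1.3, -0.4, -0.5]
grip_width: 0.996
grip_force: 0.0
time: 2.62
tcp_pos: [0.4971, 0.1086, 0.3391]
tool_rot: [3.141, 0.002, -0.001]
ft_force: [-0.6, 0.7, 0.0]
grip_width: 0.651
grip_force: 0.0
tcp [0.4971 0.1086 0.3391] x-yaw 0.1 tool z [-0.001 -0.    -1.   ] shift mm [ 53.1   3.6 171. ] t 2.62 grip 0.651 0.0
```

View pics/w1.png

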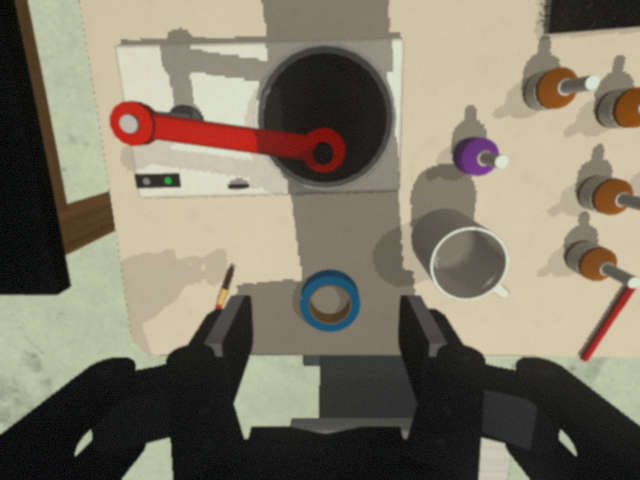

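The wrist view shows the pin top at (324,153), hinge at (131,124), and pot rim from about x 259 to 394 and y 44 to 188. Plate corners are (118,45), (403,38), (400,190) and (140,198).

```bash
python3 - <<'E'
from h import *
im,p=grab("wrist"); H=hsv(im)
m=((H[...,0]<=6)|(H[...,0]>=174))&(H[...,1]>150)&(H[...,2]>90); m[200:]=0
m=blobs(m,2000)[0][2]
# pin: dark hole in red ring ; hinge washer: light hole
f=m.copy().astype(np.uint8); cs,h=cv2.findContours(f,cv2.RETR_CCOMP,cv2.CHAIN_APPROX_NONE)
for c,hh in zip(cs,h[0]):
    if hh[3]>=0 and len(c)>15:
        q=c[:,0].mean(0); print("hole",q.round(1),len(c),"z143",cast(p,*q,.143).round(4),"z187",cast(p,*q,.187).round(4))
print("pin",cast(p,324,152,.187).round(4))
# rim: radial scan for strongest edges at z .056 around guess
g=cv2.GaussianBlur(cv2.cvtColor(im,cv2.COLOR_RGB2GRAY),(3,3),0).astype(float)
c0=np.array([.568,.107]); pts=[]
for a in np.radians(np.arange(0,360,6)):
    rs=np.arange(.058,.078,.0005); v=[]
    for r in rs:
        u,w=proj(p,np.array([c0[0]+r*np.cos(a),c0[1]+r*np.sin(a),.056])); v.append(cv2.getRectSubPix(g.astype(np.float32),(1,1),(u,w))[0,0])
    d=np.gradient(np.array(v)); i=np.argmax(d)
    if d[i]>4: pts.append([c0[0]+rs[i]*np.cos(a),c0[1]+rs[i]*np.sin(a)])
pts=np.array(pts)
from scipy.optimize import least_squares
s=least_squares(lambda x:np.hypot(*(pts-x[:2]).T)-x[2],[*c0,.067],loss="soft_l1",f_scale=.001); print("pot",s.x.round(4),len(pts),np.median(abs(s.fun)))
for q in((118,45),(403,38),(400,190),(140,198)): print("plate",cast(p,*q,.018).round(4))
for i in(0,1): pass
E
```

```text
hole [321.3 153.5] 70 z143 [0.545  0.1118 0.143 ] z187 [0.5479 0.1114 0.187 ]
hole [128.  123.8] 60 z143 [0.5672 0.263  0.143 ] z187 [0.5672 0.2424 0.187 ]
pin [0.5489 0.1095 0.187 ]
pot [0.5721 0.109  0.0669] 57 0.0007937643043636894
plate [0.6443 0.3204 0.018 ]
plate [0.6518 0.029  0.018 ]
plate [0.496  0.0236 0.018 ]
plate [0.4867 0.3194 0.018 ]
```

```bash
python3 -m creep '[[0.3,[0.025,-0.002,0.03],[0,0,0]],[0.3,[0.0265,0,0.03],[0,0,0]],[0.3,[0,0,0.04],[0,0,0]],[0.3,[0,0,0.04],[0,0,0]],[0.3,[0,0,0.04],[0,0,0]],[0.3,[0,0,0],[0,0,0]],[-1,[0,0,0],[0,0,0]],[-1,[0,0,0],[0,0,0]],[-1,[0,0,0],[0,0,0]],[-1,[0,0,0],[0,0,0]]]' 20
python3 - <<'E'
from h import *
need([.5485,.1105,.159])
hx=np.array([.567,.260]); t=ctrl.get_state()["tcp_pos"][:2]; r=np.hypot(*(t-hx)); a0=np.arctan2(hx[0]-t[0],hx[1]-t[1]); print("r",r,"a0",a0)
for k in range(1,13):
    a=a0+k*(1.53-a0)/12; q=hx-r*np.array([np.sin(a),np.cos(a)]); print((1e3*(q-t)*[1,-1]).round(1)); t=q
E
```

```text
time: 3.98
tcp_pos: [0.5503, 0.1105, 0.162]
tool_rot: [3.141, 0.001, 0.007]
ft_force: [-0.1, -4.3, 7.4]
grip_width: 0.168
grip_force: 22.6
tcp [0.5503 0.1105 0.162 ] x-yaw 0.0 tool z [ 0.004 -0.    -1.   ] shift mm [-1.8  0.   3. ] t 3.98 grip 0.168 22.6
r 0.1503809050775519 a0 0.1111161773767768
[-17.5  -3. ]
[-17.   -5.1]
[-16.3  -7. ]
[-15.4  -8.9]
[-14.2 -10.7]
[-12.9 -12.3]
[-11.3 -13.7]
[ -9.6 -14.9]
[ -7.8 -16. ]
[ -5.9 -16.8]
[ -3.8 -17.3]
[ -1.8 -17.7]
```

```bash
python3 -m creep '[[-1,[-0.0175,-0.003,-0.002],[0,0,0]],[-1,[-0.017,-0.005,0],[0,0,0]],[-1,[-0.0163,-0.007,0],[0,0,0]],[-1,[-0.0154,-0.0089,0],[0,0,0]],[-1,[-0.0142,-0.0107,0],[0,0,0]],[-1,[-0.0129,-0.0123,0],[0,0,0]],[-1,[-0.0113,-0.0137,0],[0,0,0]],[-1,[-0.0096,-0.0149,0],[0,0,0]],[-1,[-0.0078,-0.016,0],[0,0,0]],[-1,[-0.0059,-0.0168,0],[0,0,0]],[-1,[-0.0038,-0.0173,0],[0,0,0]],[-1,[-0.0018,-0.0177,0],[0,0,0]]]'
python3 -m creep '[[-1,[0,0,0],[0,0,0]],[-1,[0,0,0],[0,0,0]],[0.2,[0,0,0],[0,0,0]],[0.2,[0,0,0],[0,0,0]],[0.2,[0,0,0],[0,0,0]]]'
python3 - <<'E'
from h import *
need([.418,.245,.30])
E
```

```text
time: 5.48
tcp_pos: [0.4144, 0.2549, 0.1617]
tool_rot: [3.141, 0.001, -0.001]
ft_force: [-1.6, -2.4, 5.1]
grip_width: 0.167
grip_force: 25.8
time: 6.1
tcp_pos: [0.415, 0.2539, 0.161]
tool_rot: [3.141, 0.001, -0.001]
ft_force: [-0.5, 0.3, 0.2]
grip_width: 0.602
grip_force: 0.0
tcp [0.415  0.2539 0.161 ] x-yaw 0.0 tool z [-0. -0. -1.] shift mm [   2.9    8.9 -139. ] t 6.1 grip 0.602 0.0
```

```bash
python3 -m creep '[[0.2,[0,0,-0.04],[0,0,0]],[0.2,[0,0,-0.05],[0,0,0]],[0.2,[0.005,0.05,-0.05],[0,0,0]],[0.2,[0.005,0.05,-0.03],[0,0,0]],[0.2,[0.005,0.05,0],[0,0,0]],[0.2,[0.005,0.05,0],[0,0,0]],[0.2,[0.005,0.05,0],[0,0,0]],[0.2,[0.005,0.05,0],[0,0,0]],[0.2,[0.005,0.05,0],[0,0,0]],[0.2,[0.005,0.05,0],[0,0,0]],[0.2,[0.005,0.044,0],[0,0,0]],[0.2,[0,0,0],[0,0,0]]]'
python3 - <<'E'
from h import *
im,p=grab("wrist"); cv2.imwrite("pics/w2.png",im[:,:,::-1])
t,q=grab("top"); H=hsv(t); m=(H[...,0]>=5)&(H[...,0]<=16)&(H[...,1]>120)&(H[...,2]>50); m[310:]=0;m[:,:300]=0
for c,st,l in blobs(m,25): print("top amber",c.round(1),cast(q,*c,.03).round(3))
cv2.imwrite("pics/t2.png",t[:,:,::-1])
E
```

```text
time: 7.6
tcp_pos: [0.4594, -0.1868, 0.3246]
tool_rot: [-3.142, 0.005, 0.002]
ft_force: [-0.9, -0.3, -0.3]
grip_width: 0.599
grip_force: 0.0
top amber [340.3 201. ] [ 0.597 -0.126  0.03 ]
top amber [369.3 207.1] [ 0.58  -0.203  0.03 ]
top amber [370.5 271.8] [ 0.41  -0.203  0.03 ]
```

View pics/w2.png

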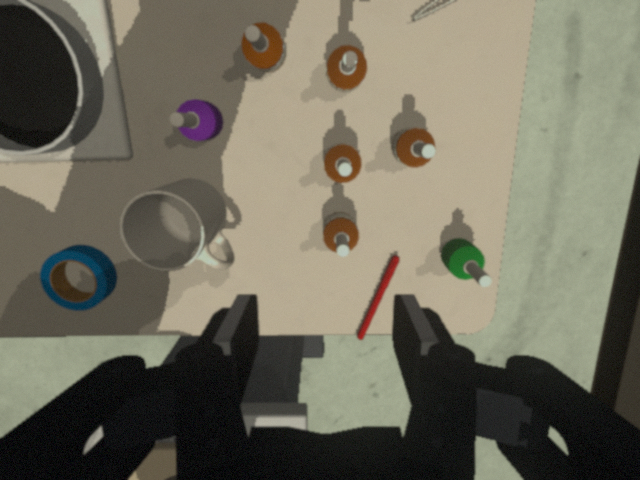

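Wrist view: the five amber caps' tops are at (254,34), (349,60), (428,151), (345,168) and (343,250). Decoys are purple at (176,119) and green at (485,281).

```bash
cat > b.py <<'E'
from h import *
def caps(im,p,guess=None):
    "bottle axes: cap-top centre (z .09) of each amber bottle"
    H=hsv(im); m=(H[...,0]>=5)&(H[...,0]<=16)&(H[...,1]>130)&(H[...,2]>60); m[300:]=0
    out=[]
    for c,st,l in blobs(m,300):
        if st[1]==0 or not .5<st[2]/st[3]<2: continue
        B=cast(p,*c,.022); u,v=proj(p,[B[0],B[1],.087]); out.append((c.round(0),B[:2].round(4),np.round([u,v],0)))
    return out
E
python3 - <<'E'
from b import *
im,p=grab("wrist")
for o in caps(im,p): print(*o)
for q in((254,34),(349,60),(428,151),(345,168),(343,250)): print(q,cast(p,*q,.09).round(4))
need([.41,-.203,.2])
E
```

```text
[267.  49.] [ 0.6017 -0.1262] [256.  34.]
[349.  69.] [ 0.583 -0.207] [353.  59.]
[415. 147.] [ 0.507  -0.2779] [430. 151.]
[344. 162.] [ 0.4913 -0.2038] [347. 168.]
[342. 232.] [ 0.4138 -0.2028] [345. 249.]
(254, 34) [ 0.6013 -0.1247  0.09  ]
(349, 60) [ 0.5817 -0.2036  0.09  ]
(428, 151) [ 0.5068 -0.2756  0.09  ]
(345, 168) [ 0.492  -0.2015  0.09  ]
(343, 250) [ 0.414  -0.2005  0.09  ]
tcp [ 0.4598 -0.1836  0.3252] x-yaw 0.0 tool z [-0.     0.001 -1.   ] shift mm [-49.8  19.5 125.2] t 7.75 grip 0.597 0.0
```

```bash
python3 -m creep '[[0.2,[-0.023,0.009,0.05],[0,0,0]],[0.2,[-0.023,0.0085,0.05],[0,0,0]],[0.2,[0,0,0.05],[0,0,0]],[0.2,[0,0,0.045],[0,0,0]],[0.2,[0,0,0],[0,0,0]]]' 50
python3 - <<'E'
from h import *
need([.414,-.201,.064]);im,p=grab("wrist"); cv2.imwrite("pics/w3.png",im[:,:,::-1])
E
```

```text
time: 8.38
tcp_pos: [0.4114, -0.1989, 0.127]
tool_rot: [-3.137, -0.004, 0.01]
ft_force: [0.4, 0.5, 0.3]
grip_width: 0.601
grip_force: 0.0
tcp [ 0.4114 -0.1989  0.127 ] x-yaw 0.1 tool z [-0.006  0.004 -1.   ] shift mm [ 2.9  2.4 63. ] t 8.38 grip 0.601 0.0
```

View pics/w3.png

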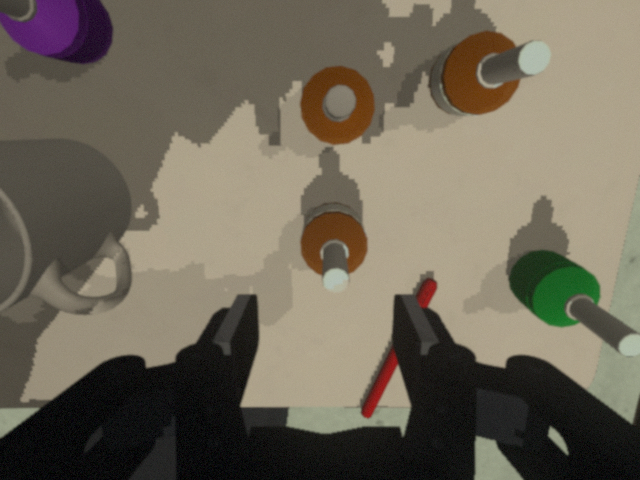

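The target cap top is at (335,279), centred between the fingers. Descend and grip.

```bash
python3 -m creep '[[0.2,[0.003,0.002,0.03],[0,0,0]],[0.2,[0,0,0.033],[0,0,0]],[0.2,[0,0,0],[0,0,0]],[-1,[0,0,0],[0,0,0]],[-1,[0,0,0],[0,0,0]],[-1,[0,0,0],[0,0,0]],[-1,[0,0,0],[0,0,0]],[-1,[0,0,0],[0,0,0]],[-1,[0,0,0],[0,0,0]]]' 50
python3 - <<'E'
from h import *
need([.572,.109,.25])
E
```

```text
time: 9.55
tcp_pos: [0.4185, -0.2042, 0.0697]
tool_rot: [3.14, 0.001, 0.005]
ft_force: [-0.4, 3.6, 7.6]
grip_width: 0.13
grip_force: 48.8
tcp [ 0.4185 -0.2042  0.0697] x-yaw 0.0 tool z [ 0.003 -0.001 -1.   ] shift mm [ 154.3 -312.8 -180.2] t 9.55 grip 0.13 48.8
```

```bash
python3 -m creep '[[-1,[0,0,-0.03],[0,0,0]],[-1,[0,0,-0.05],[0,0,0]],[-1,[0,0,-0.05],[0,0,0]],[-1,[0.0193,-0.039,-0.025],[0,0,0]],[-1,[0.0193,-0.039,-0.025],[0,0,0]],[-1,[0.0193,-0.039,0],[0,0,0]],[-1,[0.0193,-0.039,0],[0,0,0]],[-1,[0.0193,-0.039,0],[0,0,0]],[-1,[0.0193,-0.039,0],[0,0,0]],[-1,[0.0193,-0.039,0],[0,0,0]],[-1,[0.0193,-0.039,0],[0,0,0]],[-1,[0,0,0],[0,0,0]]]'
python3 -m creep '[[-1,[0,0,0],[0,0,0]],[-1,[0,0,0],[0,0,0]]]'
python3 - <<'E'
from h import *
need([.572,.109,.18])
im,p=grab("wrist"); cv2.imwrite("pics/w4.png",im[:,:,::-1])
need([.572,.109,.18])
E
```

```text
time: 11.05
tcp_pos: [0.5717, 0.1112, 0.2478]
tool_rot: [-3.141, -0.006, -0.001]
ft_force: [-0.9, -0.4, -1.6]
grip_width: 0.129
grip_force: 49.2
time: 11.3
tcp_pos: [0.5709, 0.1076, 0.2478]
tool_rot: [3.141, -0.001, 0.001]
ft_force: [-0.5, -0.5, -1.2]
grip_width: 0.137
grip_force: 49.2
tcp [0.5709 0.1076 0.2478] x-yaw -0.0 tool z [ 0. -0. -1.] shift mm [ 1.  -1.4 67.8] t 11.3 grip 0.137 49.2
tcp [0.5709 0.1075 0.2477] x-yaw -0.0 tool z [ 0. -0. -1.] shift mm [ 1.  -1.5 67.7] t 11.35 grip 0.134 49.2
```

View pics/w4.png

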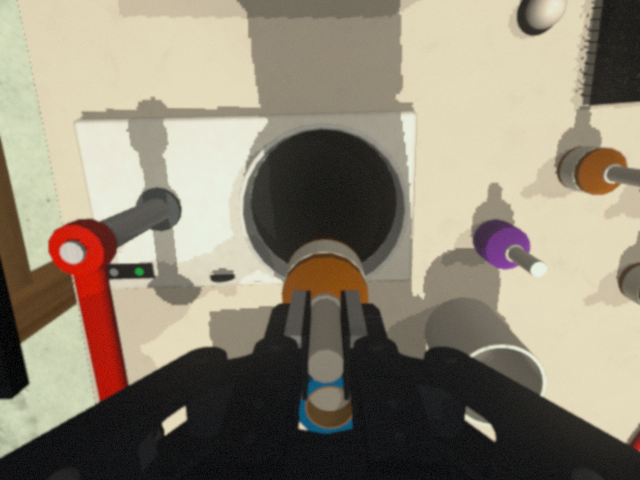

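The held bottle hangs upright, with its cap top at (325,366) and body edges at columns 284 and 370. The pot is clear behind it and the arm is swung away to the left.

```bash
cat >> b.py <<'E'
from scipy.optimize import least_squares
def pot(im,p,c0=(.572,.109)):
    g=cv2.GaussianBlur(cv2.cvtColor(im,cv2.COLOR_RGB2GRAY),(3,3),0).astype(np.float32); pts=[]; H=hsv(im)
    for a in np.radians(np.arange(-80,81,5)):
        rs=np.arange(.060,.076,.0005); v=[]
        for r in rs: v.append(cv2.getRectSubPix(g,(1,1),proj(p,np.array([c0[0]+r*np.cos(a),c0[1]+r*np.sin(a),.056])))[0,0])
        d=np.gradient(np.array(v)); i=np.argmax(d)
        if d[i]>4: pts.append([c0[0]+rs[i]*np.cos(a),c0[1]+rs[i]*np.sin(a)])
    pts=np.array(pts); s=least_squares(lambda x:np.hypot(*(pts-x).T)-.067,c0,loss="soft_l1",f_scale=.001); return s.x,len(pts),np.median(abs(s.fun))
E
python3 - <<'E'
from b import *
im,p=grab("wrist"); print(pot(im,p))
print(cast(p,325,366,.268),cast(p,284,290,.214),cast(p,370,290,.214))
V=p["view"]; print("cam",-V[:3,:3].T@V[:3,3]) 
for n,u,v in(("h",70,252),): print(cast(p,u,v,.147))
E
```

```text
(array([0.57112416, 0.10923054]), 33, np.float64(0.00024393989872364963))
[0.5660678  0.10813253 0.268     ] [0.56952109 0.12660103 0.214     ] [0.56948059 0.08793087 0.214     ]
cam [0.64057095 0.10796044 0.38145014]
[0.56640305 0.26271916 0.147     ]
```

```bash
python3 -m creep '[[-1,[0.0045,-0.0015,0.03],[0,0,0]],[-1,[0,0,0.04],[0,0,0]],[-1,[0,0,0.04],[0,0,0]],[-1,[0,0,0.02],[0,0,0]],[-1,[0,0,0.014],[0,0,0]],[-1,[0,0,0.008],[0,0,0]],[-1,[0,0,0.002],[0,0,0]],[-1,[0,0,0],[0,0,0]],[-1,[0,0,0],[0,0,0]]]'
python3 - <<'E'
from h import *
need([.5755,.109,.0917])
E
```

```text
time: 12.52
tcp_pos: [0.5762, 0.1101, 0.0943]
tool_rot: [-3.141, -0.001, -0.002]
ft_force: [-0.1, 0.3, -1.5]
grip_width: 0.128
grip_force: 49.1
tcp [0.5762 0.1101 0.0943] x-yaw 0.0 tool z [ 0.002  0.    -1.   ] shift mm [-0.7  1.1  2.6] t 12.53 grip 0.128 49.1
```

```bash
python3 -m creep '[[-1,[0,0.001,0.002],[0,0,0]],[-1,[0,0,0.0015],[0,0,0]],[-1,[0,0,0],[0,0,0]],[0.0,[0,0,0],[0,0,0]],[0.0,[0,0,0],[0,0,0]],[0.0,[0,0,0],[0,0,0]],[0,[0,0,-0.01],[0,0,0]],[0,[0,0,-0.03],[0,0,0]],[0,[0,0,-0.05],[0,0,0]],[0,[-0.02,0,-0.05],[0,0,0]],[0,[-0.03,0,0],[0,0,0]],[0,[-0.02,0,0],[0,0,0]]]'
python3 -m creep '[[0,[0,0,0],[0,0,0]],[0,[0,0,0],[0,0,0]]]'
python3 - <<'E'
from b import *
need([.46,-.19,.3])
im,p=grab("wrist"); print(pot(im,p)); print(caps(im,p)); cv2.imwrite("pics/w5.png",im[:,:,::-1])
t,q=grab("top"); H=hsv(t); m=(H[...,0]>=5)&(H[...,0]<=16)&(H[...,1]>120)&(H[...,2]>50); m[310:]=0;m[:,:220]=0
for c,st,l in blobs(m,25): print("top amber",c.round(1),st[4],cast(q,*c,.03).round(3))
E
```

```text
time: 14.02
tcp_pos: [0.5053, 0.109, 0.2318]
tool_rot: [-3.141, -0.001, -0.004]
ft_force: [0.2, -0.1, 0.1]
grip_width: 0.499
grip_force: 0.0
time: 14.28
tcp_pos: [0.5062, 0.1089, 0.2304]
tool_rot: [-3.141, -0.001, -0.002]
ft_force: [-0.0, -0.2, 0.7]
grip_width: 0.501
grip_force: 0.0
tcp [0.5062 0.1089 0.2304] x-yaw 0.0 tool z [ 0.001  0.    -1.   ] shift mm [-46.3 298.9 -69.7] t 14.28 grip 0.501 0.0
(array([0.57129644, 0.10934061]), 33, np.float64(0.00026885350899927274))
[(array([625.,  90.]), array([ 0.6015, -0.1262]), array([700.,  80.])), (array([324., 132.]), array([0.5707, 0.1102]), array([324., 134.])), (array([ 24., 252.]), array([0.4672, 0.3747]), array([-42., 280.]))]
top amber [340.4 200.9] 102 [ 0.597 -0.126  0.03 ]
top amber [371. 208.] 104 [ 0.578 -0.207  0.03 ]
top amber [398.4 236.8] 91 [ 0.501 -0.278  0.03 ]
top amber [370.5 243. ] 95 [ 0.486 -0.204  0.03 ]
```

View pics/w5.png

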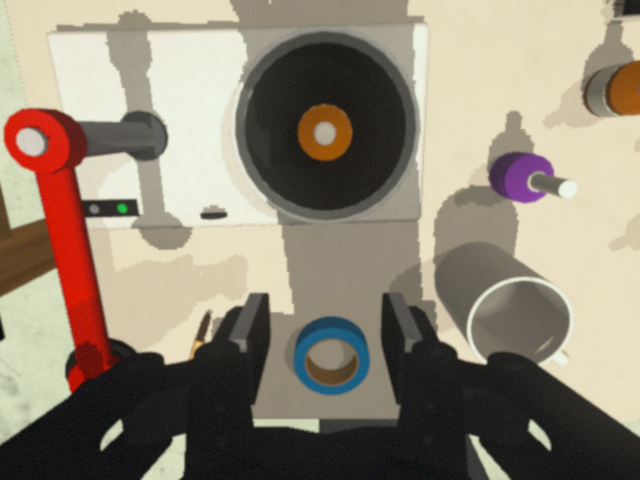

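The middle bottle stands centred in the pot at px (324,132). Next is the bottle at (0.4915,-0.204).

```bash
python3 -m creep '[[0,[-0.002,0.0447,0],[0,0,0]],[0,[-0.002,0.0447,0],[0,0,0]],[0,[-0.002,0.0447,0],[0,0,0]],[0,[-0.002,0.0447,0],[0,0,0]],[0,[-0.002,0.0447,0],[0,0,0]],[0,[-0.002,0.0447,0.02],[0,0,0]],[0,[-0.0025,0.0447,0.04],[0,0,0]],[0,[0,0,0.04],[0,0,0]],[0,[0,0,0],[0,0,0]],[0,[0,0,0],[0,0,0]]]'
python3 - <<'E'
from b import *
im,p=grab("wrist"); print(caps(im,p)); need([.4915,-.204,.066])
E
```

```text
time: 15.62
tcp_pos: [0.4922, -0.204, 0.1312]
tool_rot: [3.141, 0.002, 0.001]
ft_force: [0.4, 0.3, 0.6]
grip_width: 0.5
grip_force: 0.0
[(array([183.,  47.]), array([ 0.6028, -0.1252]), array([126.,  15.])), (array([332.,  86.]), array([ 0.583 , -0.2074]), array([335.,  71.])), (array([449., 219.]), array([ 0.506 , -0.2799]), array([490., 251.])), (array([326., 243.]), array([ 0.4909, -0.2039]), array([326., 281.]))]
tcp [ 0.4927 -0.2042  0.132 ] x-yaw 0.1 tool z [ 0.002 -0.001 -1.   ] shift mm [-1.4 -0.3 66. ] t 15.68 grip 0.501 0.0
```

```bash
python3 -m creep '[[0,[-0.001,0,0.03],[0,0,0]],[0,[0,0,0.035],[0,0,0]],[0,[0,0,0],[0,0,0]],[-1,[0,0,0],[0,0,0]],[-1,[0,0,0],[0,0,0]],[-1,[0,0,0],[0,0,0]],[-1,[0,0,0],[0,0,0]],[-1,[0,0,0],[0,0,0]]]' 50
python3 - <<'E'
from h import *
need([.571+.024,.109-.036,.26])
E
```

```text
time: 16.68
tcp_pos: [0.4921, -0.2047, 0.0677]
tool_rot: [3.14, 0.001, 0.006]
ft_force: [-1.0, 1.4, 7.3]
grip_width: 0.133
grip_force: 48.8
tcp [ 0.4921 -0.2047  0.0677] x-yaw 0.0 tool z [ 0.004 -0.002 -1.   ] shift mm [ 103.8 -277.3 -192.4] t 16.68 grip 0.133 48.8
```

```bash
python3 -m creep '[[-1,[0,0,-0.03],[0,0,0]],[-1,[0,0,-0.05],[0,0,0]],[-1,[0,0,-0.05],[0,0,0]],[-1,[0.0148,-0.0396,-0.03],[0,0,0]],[-1,[0.0148,-0.0396,-0.03],[0,0,0]],[-1,[0.0148,-0.0396,0],[0,0,0]],[-1,[0.0148,-0.0396,0],[0,0,0]],[-1,[0.0148,-0.0396,0],[0,0,0]],[-1,[0.0148,-0.0396,0],[0,0,0]],[-1,[0.0148,-0.0396,0],[0,0,0]],[-1,[0,0,0.04],[0,0,0]],[-1,[0,0,0.03],[0,0,0]]]'
python3 -m creep '[[-1,[0,0,0],[0,0,0]],[-1,[0,0,0],[0,0,0]],[-1,[0,0,0],[0,0,0]]]'
python3 - <<'E'
from h import *
im,p=grab("wrist"); cv2.imwrite("pics/w6.png",im[:,:,::-1]);need([.596,.073,.0897])
E
```

```text
time: 18.18
tcp_pos: [0.5939, 0.0741, 0.1847]
tool_rot: [3.142, 0.003, 0.002]
ft_force: [0.5, -0.5, -0.5]
grip_width: 0.136
grip_force: 49.1
time: 18.55
tcp_pos: [0.595, 0.0732, 0.1874]
tool_rot: [-3.141, -0.001, -0.006]
ft_force: [-0.4, 0.0, 0.0]
grip_width: 0.133
grip_force: 49.1
tcp [0.5948 0.0732 0.1871] x-yaw 0.0 tool z [ 0.003  0.    -1.   ] shift mm [ 0.8  0.2 97.5] t 18.6 grip 0.134 49.1
```

```bash
python3 -m creep '[[-1,[0.001,0,0.03],[0,0,0]],[-1,[0,0,0.03],[0,0,0]],[-1,[0,0,0.02],[0,0,0]],[-1,[0,0,0.012],[0,0,0]],[-1,[0,0,0.0035],[0,0,0]],[-1,[0,0,0],[0,0,0]],[-1,[0,0,0],[0,0,0]]]'
```

```text
time: 19.48
tcp_pos: [0.5954, 0.0733, 0.0904]
tool_rot: [-3.142, -0.001, -0.003]
ft_force: [-0.0, -0.6, -1.9]
grip_width: 0.133
grip_force: 49.3
```

```bash
python3 -m creep '[[-1,[0,0,0.001],[0,0,0]],[-0.3,[0,0,0],[0,0,0]],[-0.2,[0,0,0],[0,0,0]],[-0.2,[0,0,0],[0,0,0]],[-0.2,[0,0,-0.02],[0,0,0]],[-0.2,[0,0,-0.04],[0,0,0]],[0,[0,0,-0.05],[0,0,0]],[0,[-0.02,0,-0.03],[0,0,0]],[0,[-0.03,0,0],[0,0,0]],[0,[-0.03,0,0],[0,0,0]],[0,[0,0,0],[0,0,0]],[0,[0,0,0],[0,0,0]]]'
python3 - <<'E'
from b import *
im,p=grab("wrist"); print(pot(im,p)); print(caps(im,p)); cv2.imwrite("pics/w7.png",im[:,:,::-1]);need([.506,-.279,.13])
E
```

```text
time: 20.98
tcp_pos: [0.5155, 0.0732, 0.2297]
tool_rot: [-3.142, -0.001, -0.003]
ft_force: [-0.4, -0.2, -0.0]
grip_width: 0.499
grip_force: 0.0
(array([0.57108836, 0.10946638]), 33, np.float64(0.0001379653169770595))
[(array([581., 102.]), array([ 0.6027, -0.1295]), array([644.,  95.])), (array([325., 113.]), array([0.5951, 0.074 ]), array([325., 110.])), (array([277., 145.]), array([0.5701, 0.1134]), array([266., 149.]))]
tcp [0.5156 0.0732 0.2294] x-yaw 0.0 tool z [ 0.002  0.    -1.   ] shift mm [-10.  352.2  99.3] t 21.02 grip 0.501 0.0
```

View pics/w7.png

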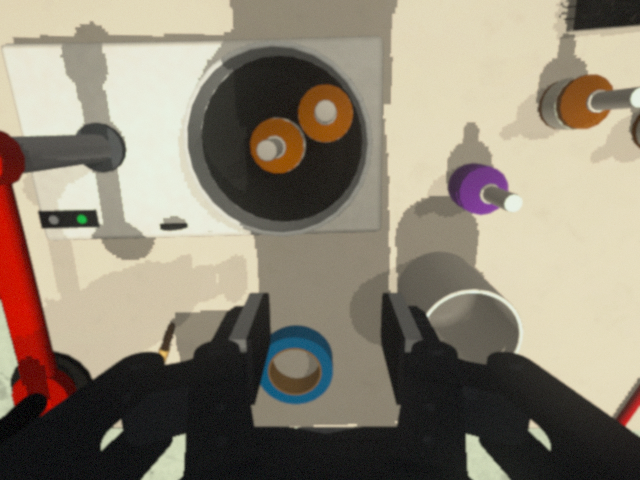

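Two bottles are standing in the pot, at px (277,145) and (325,113). Next is the bottle at (0.506,-0.279).

```bash
python3 -m creep '[[0,[-0.001,0.044,0],[0,0,0]],[0,[-0.001,0.044,0],[0,0,0]],[0,[-0.001,0.044,0],[0,0,0]],[0,[-0.001,0.044,0],[0,0,0]],[0,[-0.001,0.044,0],[0,0,0]],[0,[-0.001,0.044,0],[0,0,0]],[0,[-0.002,0.044,0.02],[0,0,0]],[0,[-0.002,0.044,0.04],[0,0,0]],[0,[0,0,0.037],[0,0,0]],[0,[0,0,0],[0,0,0]],[0,[0,0,0],[0,0,0]]]'
python3 - <<'E'
from b import *
im,p=grab("wrist"); print(caps(im,p)); need([.506,-.279,.066])
E
```

```text
time: 22.4
tcp_pos: [0.5059, -0.279, 0.1328]
tool_rot: [3.141, 0.002, 0.002]
ft_force: [0.3, 0.5, 0.7]
grip_width: 0.5
grip_force: 0.0
[(array([42., 72.]), array([ 0.6031, -0.1209]), array([-70.,  50.])), (array([202., 111.]), array([ 0.5831, -0.2071]), array([156., 106.])), (array([326., 239.]), array([ 0.5067, -0.2789]), array([326., 276.]))]
tcp [ 0.5064 -0.2791  0.1336] x-yaw 0.1 tool z [ 0.003 -0.002 -1.   ] shift mm [-0.6 -0.3 67.6] t 22.45 grip 0.495 0.0
```

```bash
python3 -m creep '[[0,[0,0,0.03],[0,0,0]],[0,[0,0,0.037],[0,0,0]],[0,[0,0,0],[0,0,0]],[-1,[0,0,0],[0,0,0]],[-1,[0,0,0],[0,0,0]],[-1,[0,0,0],[0,0,0]],[-1,[0,0,0],[0,0,0]],[-1,[0,0,0],[0,0,0]]]' 50
python3 -m creep '[[-1,[0,0,-0.03],[0,0,0]],[-1,[0,0,-0.05],[0,0,0]],[-1,[0,0,-0.05],[0,0,0]],[-1,[0.005,-0.044,-0.03],[0,0,0]],[-1,[0.005,-0.044,-0.03],[0,0,0]],[-1,[0.005,-0.044,0],[0,0,0]],[-1,[0.005,-0.044,0],[0,0,0]],[-1,[0.005,-0.044,0],[0,0,0]],[-1,[0.005,-0.044,0],[0,0,0]],[-1,[0.005,-0.044,0],[0,0,0]],[-1,[0.005,-0.044,0],[0,0,0]],[-1,[0,0,0],[0,0,0]]]'
python3 -m creep '[[-1,[0,0,0.035],[0,0,0]],[-1,[0,0,0.035],[0,0,0]],[-1,[0,0,0],[0,0,0]],[-1,[0,0,0],[0,0,0]]]'
python3 - <<'E'
from h import *
need([.547,.073,.09])
E
```

```text
time: 23.45
tcp_pos: [0.5067, -0.2797, 0.0674]
tool_rot: [3.139, 0.001, 0.006]
ft_force: [-0.4, 1.9, 7.8]
grip_width: 0.135
grip_force: 48.9
time: 24.95
tcp_pos: [0.5449, 0.0761, 0.2555]
tool_rot: [-3.141, -0.007, -0.002]
ft_force: [-0.4, -0.8, -0.6]
grip_width: 0.139
grip_force: 49.1
time: 25.45
tcp_pos: [0.5455, 0.0727, 0.1863]
tool_rot: [3.142, 0.0, 0.003]
ft_force: [0.3, 0.4, -0.5]
grip_width: 0.139
grip_force: 49.1
tcp [0.5455 0.0727 0.1863] x-yaw 0.0 tool z [ 0.002 -0.    -1.   ] shift mm [ 1.3 -0.3 96.3] t 25.45 grip 0.139 49.1
```

```bash
python3 -m creep '[[-1,[0.001,0,0.03],[0,0,0]],[-1,[0,0,0.03],[0,0,0]],[-1,[0,0,0.02],[0,0,0]],[-1,[0,0,0.012],[0,0,0]],[-1,[0,0,0.0035],[0,0,0]],[-1,[0,0,0],[0,0,0]],[-1,[0,0,0],[0,0,0]]]'
```

```text
time: 26.32
tcp_pos: [0.5464, 0.0733, 0.0898]
tool_rot: [-3.142, -0.001, -0.002]
ft_force: [-0.2, 0.6, -0.2]
grip_width: 0.133
grip_force: 49.4
```

```bash
python3 -m creep '[[-1,[0,0,0.0005],[0,0,0]],[-0.3,[0,0,0],[0,0,0]],[-0.2,[0,0,0],[0,0,0]],[-0.2,[0,0,0],[0,0,0]],[-0.2,[0,0,-0.02],[0,0,0]],[-0.2,[0,0,-0.04],[0,0,0]],[0,[0,0,-0.05],[0,0,0]],[0,[-0.02,0,-0.03],[0,0,0]],[0,[-0.03,0,0],[0,0,0]],[0,[0,0,0],[0,0,0]],[0,[0,0,0],[0,0,0]]]'
python3 - <<'E'
from b import *
im,p=grab("wrist"); print(caps(im,p)); need([.583,-.207,.13])
E
```

```text
time: 27.7
tcp_pos: [0.496, 0.0732, 0.2282]
tool_rot: [3.142, 0.001, 0.0]
ft_force: [0.3, 0.3, 1.0]
grip_width: 0.503
grip_force: 0.0
[(array([587.,  74.]), array([ 0.603 , -0.1294]), array([654.,  60.])), (array([325.,  84.]), array([0.5968, 0.0742]), array([325.,  74.])), (array([276., 117.]), array([0.5717, 0.1133]), array([265., 116.])), (array([325., 152.]), array([0.5443, 0.0742]), array([325., 158.]))]
tcp [0.4961 0.0732 0.2281] x-yaw 0.0 tool z [-0. -0. -1.] shift mm [ 86.8 280.2  98.1] t 27.75 grip 0.499 0.0
```

```bash
python3 -m creep '[[0,[0.0124,0.04,0],[0,0,0]],[0,[0.0124,0.04,0],[0,0,0]],[0,[0.0124,0.04,0],[0,0,0]],[0,[0.0124,0.04,0],[0,0,0]],[0,[0.0124,0.04,0],[0,0,0]],[0,[0.0124,0.04,0.02],[0,0,0]],[0,[0.0124,0.04,0.04],[0,0,0]],[0,[0,0,0.037],[0,0,0]],[0,[0,0,0],[0,0,0]],[0,[0,0,0],[0,0,0]]]'
python3 - <<'E'
from b import *
im,p=grab("wrist"); print(caps(im,p)); need([.583,-.207,.066])
E
```

```text
time: 29.0
tcp_pos: [0.5835, -0.2067, 0.1325]
tool_rot: [3.141, 0.002, 0.001]
ft_force: [0.4, -0.3, 0.9]
grip_width: 0.501
grip_force: 0.0
[(array([193., 212.]), array([ 0.6017, -0.1246]), array([149., 241.])), (array([327., 241.]), array([ 0.5829, -0.2072]), array([327., 279.]))]
tcp [ 0.584  -0.2068  0.1335] x-yaw 0.1 tool z [ 0.003 -0.001 -1.   ] shift mm [-1.2  0.1 67.5] t 29.05 grip 0.498 0.0
```

```bash
python3 -m creep '[[0,[-0.001,0,0.03],[0,0,0]],[0,[0,0,0.037],[0,0,0]],[0,[0,0,0],[0,0,0]],[-1,[0,0,0],[0,0,0]],[-1,[0,0,0],[0,0,0]],[-1,[0,0,0],[0,0,0]],[-1,[0,0,0],[0,0,0]],[-1,[0,0,0],[0,0,0]]]' 50
python3 -m creep '[[-1,[0,0,-0.03],[0,0,0]],[-1,[0,0,-0.05],[0,0,0]],[-1,[0,0,-0.05],[0,0,0]],[-1,[0.0015,-0.044,-0.03],[0,0,0]],[-1,[0.0015,-0.044,-0.03],[0,0,0]],[-1,[0.0015,-0.044,0],[0,0,0]],[-1,[0.0015,-0.044,0],[0,0,0]],[-1,[0.0015,-0.044,0],[0,0,0]],[-1,[0.0015,-0.044,0],[0,0,0]],[-1,[0.0015,-0.044,0],[0,0,0]],[-1,[0.0015,-0.044,0],[0,0,0]],[-1,[0,0,0],[0,0,0]]]'
python3 -m creep '[[-1,[0,0,0.035],[0,0,0]],[-1,[0,0,0.035],[0,0,0]],[-1,[0,0,0],[0,0,0]],[-1,[0,0,0],[0,0,0]]]'
python3 - <<'E'
from h import *
need([.595,.145,.09])
E
```

```text
time: 30.05
tcp_pos: [0.5836, -0.2076, 0.0675]
tool_rot: [3.14, 0.001, 0.007]
ft_force: [0.6, -0.3, 7.7]
grip_width: 0.135
grip_force: 49.1
time: 31.55
tcp_pos: [0.5933, 0.1485, 0.2554]
tool_rot: [-3.141, -0.007, -0.002]
ft_force: [-0.2, -1.8, -0.7]
grip_width: 0.132
grip_force: 48.9
time: 32.05
tcp_pos: [0.5942, 0.1448, 0.1863]
tool_rot: [-3.141, -0.0, -0.003]
ft_force: [0.0, 0.5, -0.3]
grip_width: 0.138
grip_force: 48.9
tcp [0.5942 0.1448 0.1863] x-yaw 0.0 tool z [ 0.002  0.    -1.   ] shift mm [ 0.6 -0.1 96.3] t 32.05 grip 0.138 48.9
```

```bash
python3 -m creep '[[-1,[0.001,0,0.03],[0,0,0]],[-1,[0,0,0.03],[0,0,0]],[-1,[0,0,0.02],[0,0,0]],[-1,[0,0,0.012],[0,0,0]],[-1,[0,0,0.0035],[0,0,0]],[-1,[0,0,0],[0,0,0]],[-1,[0,0,0],[0,0,0]]]'
```

```text
time: 32.92
tcp_pos: [0.5951, 0.1454, 0.0899]
tool_rot: [-3.141, -0.001, -0.002]
ft_force: [-0.8, -1.0, -0.1]
grip_width: 0.133
grip_force: 49.1
```

```bash
python3 -m creep '[[-1,[0,0,0.0005],[0,0,0]],[-0.3,[0,0,0],[0,0,0]],[-0.2,[0,0,0],[0,0,0]],[-0.2,[0,0,0],[0,0,0]],[-0.2,[0,0,-0.02],[0,0,0]],[-0.2,[0,0,-0.04],[0,0,0]],[0,[0,0,-0.05],[0,0,0]],[0,[-0.02,0,-0.03],[0,0,0]],[0,[-0.03,0,0],[0,0,0]],[0,[0,0,0],[0,0,0]],[0,[0,0,0],[0,0,0]]]'
python3 - <<'E'
from b import *
im,p=grab("wrist"); print(caps(im,p)); need([.602,-.126,.13])
E
```

```text
time: 34.3
tcp_pos: [0.545, 0.1453, 0.2293]
tool_rot: [-3.141, -0.001, -0.002]
ft_force: [0.5, 0.2, 0.0]
grip_width: 0.498
grip_force: 0.0
[(array([418., 153.]), array([0.5924, 0.0692]), array([439., 160.])), (array([325., 154.]), array([0.5922, 0.1458]), array([325., 160.])), (array([370., 183.]), array([0.5682, 0.1078]), array([380., 196.])), (array([414., 214.]), array([0.5407, 0.0686]), array([434., 234.]))]
tcp [0.545  0.1452 0.2289] x-yaw 0.0 tool z [ 0.001  0.    -1.   ] shift mm [ 56.7 271.3  98.9] t 34.35 grip 0.502 0.0
```

```bash
python3 -m creep '[[0,[0.008,0.0388,0],[0,0,0]],[0,[0.008,0.0388,0],[0,0,0]],[0,[0.008,0.0388,0],[0,0,0]],[0,[0.008,0.0388,0],[0,0,0]],[0,[0.008,0.0388,0],[0,0,0]],[0,[0.008,0.0388,0.02],[0,0,0]],[0,[0.008,0.0388,0.04],[0,0,0]],[0,[0,0,0.037],[0,0,0]],[0,[0,0,0],[0,0,0]],[0,[0,0,0],[0,0,0]]]'
python3 - <<'E'
from b import *
im,p=grab("wrist"); print(caps(im,p)); need([.602,-.126,.066])
E
```

```text
time: 35.6
tcp_pos: [0.6015, -0.1263, 0.1327]
tool_rot: [3.141, 0.002, 0.002]
ft_force: [-0.3, -0.5, 0.4]
grip_width: 0.503
grip_force: 0.0
[(array([326., 239.]), array([ 0.6023, -0.126 ]), array([326., 276.]))]
tcp [ 0.6021 -0.1262  0.1336] x-yaw 0.1 tool z [ 0.003 -0.001 -1.   ] shift mm [-0.3 -0.3 67.6] t 35.65 grip 0.502 0.0
```

```bash
python3 -m creep '[[0,[0,0,0.03],[0,0,0]],[0,[0,0,0.037],[0,0,0]],[0,[0,0,0],[0,0,0]],[-1,[0,0,0],[0,0,0]],[-1,[0,0,0],[0,0,0]],[-1,[0,0,0],[0,0,0]],[-1,[0,0,0],[0,0,0]],[-1,[0,0,0],[0,0,0]]]' 50
python3 -m creep '[[-1,[0,0,-0.03],[0,0,0]],[-1,[0,0,-0.05],[0,0,0]],[-1,[0,0,-0.05],[0,0,0]],[-1,[-0.0078,-0.0387,-0.03],[0,0,0]],[-1,[-0.0078,-0.0387,-0.03],[0,0,0]],[-1,[-0.0078,-0.0387,0],[0,0,0]],[-1,[-0.0078,-0.0387,0],[0,0,0]],[-1,[-0.0078,-0.0387,0],[0,0,0]],[-1,[-0.0078,-0.0387,0],[0,0,0]],[-1,[-0.0078,-0.0387,0],[0,0,0]],[-1,[0,0,0],[0,0,0]]]'
python3 -m creep '[[-1,[0,0,0.035],[0,0,0]],[-1,[0,0,0.035],[0,0,0]],[-1,[0,0,0],[0,0,0]],[-1,[0,0,0],[0,0,0]]]'
python3 - <<'E'
from h import *
need([.547,.145,.09])
E
```

```text
time: 36.65
tcp_pos: [0.6027, -0.1267, 0.0676]
tool_rot: [3.14, 0.001, 0.007]
ft_force: [-0.9, 0.7, 7.9]
grip_width: 0.136
grip_force: 48.9
time: 38.02
tcp_pos: [0.5455, 0.1471, 0.2557]
tool_rot: [-3.141, -0.007, -0.003]
ft_force: [0.3, -0.4, -0.7]
grip_width: 0.129
grip_force: 48.9
time: 38.52
tcp_pos: [0.5467, 0.1441, 0.1863]
tool_rot: [-3.141, -0.0, -0.003]
ft_force: [0.5, 0.4, 0.0]
grip_width: 0.132
grip_force: 48.9
tcp [0.5467 0.1441 0.1863] x-yaw 0.0 tool z [ 0.002  0.    -1.   ] shift mm [ 0.1 -0.8 96.3] t 38.52 grip 0.132 48.9
```

```bash
python3 -m creep '[[-1,[0,-0.0005,0.03],[0,0,0]],[-1,[0,0,0.03],[0,0,0]],[-1,[0,0,0.02],[0,0,0]],[-1,[0,0,0.012],[0,0,0]],[-1,[0,0,0.0035],[0,0,0]],[-1,[0,0,0],[0,0,0]],[-1,[0,0,0],[0,0,0]]]'
python3 -m creep '[[-1,[0,0,0.0005],[0,0,0]],[-0.3,[0,0,0],[0,0,0]],[-0.2,[0,0,0],[0,0,0]],[-0.2,[0,0,0],[0,0,0]],[-0.2,[0,0,-0.02],[0,0,0]],[-0.2,[0,0,-0.04],[0,0,0]],[0,[0,0,-0.05],[0,0,0]],[0,[-0.02,0,-0.05],[0,0,0]],[0,[-0.03,0,-0.05],[0,0,0]],[0,[0,0,0],[0,0,0]],[0,[0,0,0],[0,0,0]]]'
python3 - <<'E'
from b import *
im,p=grab("wrist"); cv2.imwrite("pics/w8.png",im[:,:,::-1]); print(pot(im,p),caps(im,p)); need([.415,.254,.30])
E
```

```text
time: 39.4
tcp_pos: [0.5465, 0.1452, 0.0898]
tool_rot: [-3.141, -0.001, -0.002]
ft_force: [-0.5, -0.1, -1.4]
grip_width: 0.138
grip_force: 49.1
time: 40.78
tcp_pos: [0.496, 0.1451, 0.2997]
tool_rot: [-3.141, -0.001, -0.003]
ft_force: [0.6, -0.3, -1.1]
grip_width: 0.499
grip_force: 0.0
(array([0.5712635 , 0.10984058]), 33, np.float64(0.00036956959714337656)) [(array([325.,  92.]), array([0.5966, 0.1455]), array([325.,  86.])), (array([404.,  93.]), array([0.5954, 0.0702]), array([419.,  87.])), (array([364., 120.]), array([0.5714, 0.1074]), array([372., 119.])), (array([401., 147.]), array([0.5452, 0.0703]), array([415., 151.])), (array([326., 148.]), array([0.5445, 0.1453]), array([326., 152.])), (array([ 96., 226.]), array([0.4642, 0.3853]), array([ 56., 243.]))]
tcp [0.4957 0.145  0.2983] x-yaw 0.0 tool z [-0. -0. -1.] shift mm [ -80.6 -109.1   -1.7] t 40.83 grip 0.497 0.0
```

View pics/w8.png

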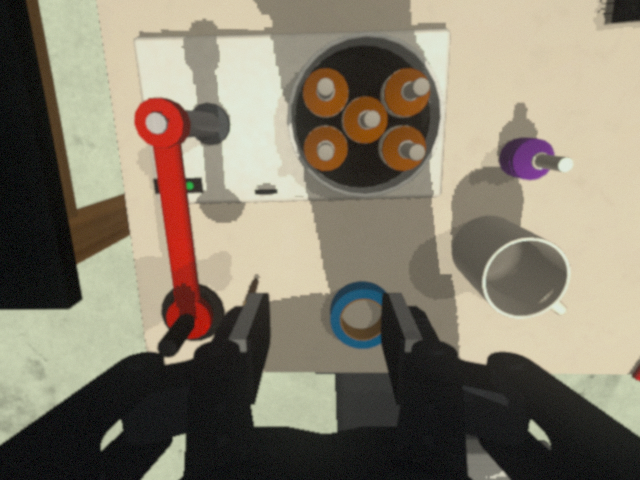

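All five bottles stand upright in the pot, at px (325,92), (404,93), (364,120), (401,147) and (326,148). The handle pin is at about (180,330), so now I'll swing the arm back.

```bash
python3 -m creep '[[0,[-0.027,-0.0365,0],[0,0,0]],[0,[-0.027,-0.0365,0],[0,0,0]],[0,[-0.0266,-0.036,0],[0,0,0]],[0,[0,0,0],[0,0,0]],[0,[0,0,0.045],[0,0,0]],[0,[0,0,0.045],[0,0,0]],[0,[0,0,0.046],[0,0,0]],[0,[0,0,0],[0,0,0]],[-1,[0,0,0],[0,0,0]],[-1,[0,0,0],[0,0,0]],[-1,[0,0,0],[0,0,0]],[-1,[0,0,0],[0,0,0]]]' 20
python3 - <<'E'
from h import *
need([.415,.254,.16])
hx=np.array([.567,.260]); t=ctrl.get_state()["tcp_pos"][:2]; r=np.hypot(*(t-hx)); a0=np.arctan2(hx[0]-t[0],hx[1]-t[1]); print("r",r,"a0",a0)
for k in range(1,15):
    a=a0+k*(-.03-a0)/14; q=hx-r*np.array([np.sin(a),np.cos(a)]); print((1e3*(q-t)*[1,-1]).round(1)); t=q
E
```

```text
time: 42.32
tcp_pos: [0.4167, 0.2546, 0.1647]
tool_rot: [-3.14, -0.001, -0.006]
ft_force: [0.5, -0.3, 6.8]
grip_width: 0.169
grip_force: 21.0
tcp [0.4167 0.2546 0.1647] x-yaw 0.0 tool z [ 0.004  0.002 -1.   ] shift mm [-1.7  0.6  4.7] t 42.33 grip 0.169 21.0
r 0.15039746694561587 a0 1.5346790419423675
[ 1.5 16.7]
[ 3.4 16.5]
[ 5.2 16. ]
[ 7.  15.3]
[ 8.6 14.4]
[10.2 13.4]
[11.6 12.1]
[12.9 10.8]
[14.   9.3]
[15.   7.7]
[15.7  5.9]
[16.3  4.1]
[16.6  2.3]
[16.8  0.4]
```

```bash
python3 -m creep '[[-1,[0.0015,0.0167,0],[0,0,0]],[-1,[0.0034,0.0165,0],[0,0,0]],[-1,[0.0052,0.016,0],[0,0,0]],[-1,[0.007,0.0153,0],[0,0,0]],[-1,[0.0086,0.0144,0],[0,0,0]],[-1,[0.0102,0.0134,0],[0,0,0]],[-1,[0.0116,0.0121,0],[0,0,0]],[-1,[0.0129,0.0108,0],[0,0,0]],[-1,[0.014,0.0093,0],[0,0,0]],[-1,[0.015,0.0077,0],[0,0,0]],[-1,[0.0157,0.0059,0],[0,0,0]],[-1,[0.0163,0.0041,0],[0,0,0]]]'
python3 -m creep '[[-1,[0.012,0.0015,0],[0,0,0]],[-1,[0.004,0,0],[0,0,0]],[-1,[0,0,0],[0,0,0]],[-1,[0,0,0],[0,0,0]]]'
```

```text
time: 43.82
tcp_pos: [0.5379, 0.1121, 0.1639]
tool_rot: [-3.141, -0.002, -0.003]
ft_force: [-2.7, 3.7, 6.9]
grip_width: 0.167
grip_force: 25.2
time: 44.32
tcp_pos: [0.5537, 0.1099, 0.1639]
tool_rot: [3.141, 0.001, 0.004]
ft_force: [-1.5, -2.5, 5.1]
grip_width: 0.167
grip_force: 24.7
```

Not yet at the stop, which should be near x = 0.572. Nudging on while watching the force.

```bash
python3 -m creep '[[-1,[0.006,0.0005,0],[0,0,0]],[-1,[0.006,0.0005,0],[0,0,0]],[-1,[0.004,0,0],[0,0,0]],[-1,[0,0,0],[0,0,0]],[-1,[0,0,0],[0,0,0]]]'
python3 -m creep '[[-1,[0.002,0,0],[0,0,0]],[-1,[0,0,0],[0,0,0]]]'
```

```text
time: 44.95
tcp_pos: [0.5696, 0.1092, 0.1639]
tool_rot: [3.141, 0.001, 0.003]
ft_force: [-1.3, -1.5, 5.3]
grip_width: 0.164
grip_force: 24.8
time: 45.2
tcp_pos: [0.5716, 0.1092, 0.1639]
tool_rot: [3.141, 0.002, 0.003]
ft_force: [-1.3, -1.3, 5.2]
grip_width: 0.161
grip_force: 24.8
```

```bash
python3 -m creep '[[-1,[0.002,0,0],[0,0,0]],[-1,[0,0,0],[0,0,0]],[-1,[0,0,0],[0,0,0]]]'
python3 -m creep '[[-1,[0.002,0,0],[0,0,0]],[-1,[0,0,0],[0,0,0]],[-1,[0,0,0],[0,0,0]]]'
```

```text
time: 45.58
tcp_pos: [0.5729, 0.1093, 0.1638]
tool_rot: [3.141, 0.001, 0.001]
ft_force: [-4.7, -1.2, 8.1]
grip_width: 0.168
grip_force: 25.0
time: 45.95
tcp_pos: [0.5731, 0.1092, 0.1637]
tool_rot: [3.141, 0.002, -0.006]
ft_force: [-16.1, -2.5, 15.5]
grip_width: 0.17
grip_force: 25.6
```

That's the stop: the force rose to 16 N at x = 0.573. Ease off, release and retreat.

```bash
python3 -m creep '[[-1,[-0.002,0,0],[0,0,0]],[-1,[0,0,0],[0,0,0]],[0,[0,0,0],[0,0,0]],[0,[0,0,0],[0,0,0]],[0,[0,0,0],[0,0,0]],[0,[0,0,-0.02],[0,0,0]],[0,[0,0,-0.04],[0,0,0]],[0,[0,0,-0.05],[0,0,0]],[0,[-0.03,0,-0.04],[0,0,0]],[0,[-0.04,0,0],[0,0,0]],[0,[0,0,0],[0,0,0]],[0,[0,0,0],[0,0,0]]]'
python3 - <<'E'
from b import *
im,p=grab("wrist"); cv2.imwrite("pics/w9.png",im[:,:,::-1]); print(pot(im,p),caps(im,p)); need([.415,.254,.30])
t,q=grab("top"); H=hsv(t); m=(H[...,0]>=5)&(H[...,0]<=16)&(H[...,1]>120)&(H[...,2]>50); m[330:]=0;m[:,:165]=0
for c,st,l in blobs(m,25): print("top amber",c.round(1),st[4],cast(q,*c,.05).round(3))
E
```

```text
time: 47.45
tcp_pos: [0.5031, 0.1094, 0.3136]
tool_rot: [-3.141, -0.001, -0.003]
ft_force: [-0.1, 0.1, 0.3]
grip_width: 0.501
grip_force: 0.0
(array([0.57140537, 0.10951019]), 33, np.float64(0.00026616217032443545)) [(array([285.,  97.]), array([0.6002, 0.15  ]), array([278.,  92.])), (array([366., 100.]), array([0.5972, 0.0691]), array([374.,  96.])), (array([364., 156.]), array([0.543 , 0.0697]), array([371., 161.])), (array([288., 158.]), array([0.5403, 0.1492]), array([281., 164.])), (array([ 71., 230.]), array([0.4637, 0.3847]), array([ 28., 247.]))]
tcp [0.5032 0.1093 0.3131] x-yaw 0.0 tool z [ 0.001  0.    -1.   ] shift mm [ -88.2 -144.7   13. ] t 47.5 grip 0.501 0.0
top amber [264.9 203.7] 113 [0.589 0.071 0.05 ]
top amber [267.5 219. ] 53 [0.549 0.065 0.05 ]
```

View pics/w9.png

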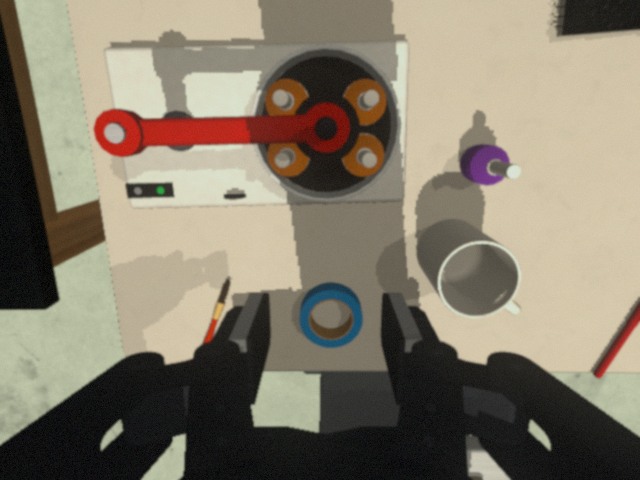

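The arm's pad is over the pot's centre at (326,128), four ring bottles stand at (285,97), (366,100), (364,156) and (288,158), and the middle one is under the pad. No amber bottle is left on the desk, so I'm handing in.

```bash
python3 -c "
from cell import ctrl
print(ctrl.close_job())"
```

```text
the job is handed in; nothing more can be done
None
```

The job is handed in: all five amber bottles stand in the pot (one in the middle, four round it), the red arm is back at its stop, and the mug was not touched; I was given no verdict.

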